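# Set the cut stop and hold the index knob at its third click

## Task

Set up the cutting bench: hook the aluminium stop over the round rail near the rail's right-hand end (right as seen from the robot), then slide it along the rail, without lifting it off, until its middle is level with the steel pointer, and let go of it. Then turn the index knob clockwise from its home position, counting the clicks, to the third click and no further, and finish while still holding the knob there in the gripper. Leave the other things on the bench alone.

Things in the scene. Friction and masses are not known exactly. Their poses are not given: they have to be found in the camera images.
- rail: Fixed stop rail: a round steel bar 16 mm thick along this body's y, its axis 140 mm above the bench, between two posts 30 x 22 mm, 154 mm high, centred 190 mm either side of the middle. Wooden plank below, 20 mm thick, 430 mm long, from 35 mm before the bar (-x, robot side) to 95 mm behind it. Origin on the bench under the bar's middle; +y is the robot's left. Place and yaw vary.
- rail_top (a point): Middle of the bar's top line, 148 mm above the bench; axes as rail (right-hand end of the rail is -y).
- mark: Fixed slim dark steel post, 122 mm high from bench level, on the plank 70 mm behind the bar, with a small steel pointer 6 mm wide that points at the bar (to -x). It stands 30 to 110 mm left (+y) of the rail's middle. Origin on the plank's top, straight under the bar's axis; axes as rail.
- mark_tip (a point): Tip of the pointer, 38 mm behind the bar's axis, 125 mm above the bench; axes as rail. The stop is on the mark when the middle of its 40 mm width is level with it along the rail (y in this frame 0, to about 10 mm).
- hanger: Hook-on aluminium stop, loose, 0.18 to 0.29 kg, 40 mm wide (y), 132 mm high, standing upright. Origin: centre of its underside. From its side (x; height, mm): foot -28..28; 0..6. Front leg -17..-11; up to 90. Bridge -17..17; 84..90. Rear lip 11..17; from the bridge down to 59. Black grip fin on top, 14 thick (x), 36 long (y), 90..132. Between lip and foot it is open to +x.
- hanger_hook (a point): Centre of the bridge's underside, 84 mm above the hanger's origin; axes as the hanger. To hook on: hanger's +x facing away from the robot, come from the robot's side with the bar passing under the lip's end (59 mm) and above the foot (6 mm) into the 22 mm wide throat, then lower until the bridge rests on the bar: this point then lies on the bar's top line.
- hanger_fin (a point): Point in the grip fin to grasp, 114 mm above the hanger's origin, 24 mm above the bridge's top; the fin's flat faces (14 mm apart) look along the hanger's x.
- index_head: Fixed index head: grey housing 130 x 130 x 34 mm with a round steel dividing plate (112 mm diameter, top 42 mm above the bench) that has six dark dots at the knob's stops. Origin on the bench under the knob's axis. Place and yaw vary.
- knob_bar: Grip of the index knob: a black upright bar 56 mm long along its x, 16 mm thick along its y, from 51 to 91 mm above the bench, on a black disc of 68 mm diameter. A white line on its top marks the pointing end (-x). It turns with the knob about its vertical axis. Origin on that axis, 43 mm above the bench.
- knob_grip (a point): On the knob's axis, 77 mm above the bench, the height to grip; axes as knob_bar. To hold the knob means bar between the fingers here.
- index_knob (a joint): Knob angle, rad, growing clockwise from above; 0 at home against the end stop, where it starts. A click every 24 degrees: first 0.419, second 0.838, third 1.257, fourth 1.676, last 2.094. Leaving a click takes up to about 0.11 N m; past half-way the knob is drawn into the next click. Friction about 0.02 N m. Let go between clicks, it falls into the nearest.
- glue: Bystander: upright white bottle, 52 mm diameter, 130 mm high; origin at its underside.
- tape: Bystander: ring (roll of tape) lying flat, 90 mm diameter, 30 mm high; origin at its underside.
- driver: Bystander: screwdriver lying beyond the rail.
- pot: Bystander: open grey cup, 72 mm diameter, 80 mm high; origin at its underside.
There are look-alikes about, which are no part of the job. Leave any orange look-alike of the hanger alone.

How it is judged:
On the way, in this order (a step that is already met when the one before it is completed fails the run):
1. the stop is hooked over the rail in the right-hand part of the rail (at least 40 mm right of its middle) (x of hanger_hook in the frame of rail_top between -0.012 and 0.012 m and z of hanger_hook in the frame of rail_top between -0.006 and 0.018 m and angle between hanger's own z axis and vertical below 0.3 rad and y of hanger_hook in the frame of rail_top below -0.04 m), for 0.1 s.
2. still hooked, it is slid past a place 25 to 60 mm right of the pointer (x of hanger_hook in the frame of rail_top between -0.012 and 0.012 m and z of hanger_hook in the frame of rail_top between -0.006 and 0.018 m and angle between hanger's own z axis and vertical below 0.3 rad and y of hanger_hook in the frame of mark_tip between -0.06 and -0.025 m), for 0.02 s.
3. the stop hangs on the rail at the pointer, let go (x of hanger_hook in the frame of rail_top between -0.012 and 0.012 m and z of hanger_hook in the frame of rail_top between -0.006 and 0.018 m and angle between hanger's own z axis and vertical below 0.3 rad and y of hanger_hook in the frame of mark_tip between -0.01 and 0.01 m and z of hanger_hook in the frame of rail_top below 0.006 m and contact force between hanger and rail above 0.3 N and contact force between each of the arm, the fingers and hanger below 0.1 N and linear speed of hanger below 0.03 m/s), for 0.2 s.
At the end, for the whole second after the job is handed in: The stop hangs on the rail by itself, untouched and at rest, its middle within 10 mm of the pointer along the rail; the knob stands at its third click (1.257 rad, within 0.13 rad), still, and the fingers still hold its bar (contact force over 1.5 N, grasp point within 30 mm of the knob_grip point) (all of step 3 and value of joint index_knob between 1.12664 and 1.38664 rad and velocity of joint index_knob between -0.1 and 0.1 rad/s and contact force between the fingers and knob_bar above 1.5 N and distance between the grasp point and knob_grip below 0.03 m); the arm keeps its last pose, push and grip.
It fails at once if the knob is turned beyond the third click towards the fourth (over 1.50 rad) (value of joint index_knob above 1.5 rad).
It fails at once if bystander glue disturbed (moved over 30 mm) (distance of glue from where it was at the start of the episode above 0.03 m).
It fails at once if bystander tape disturbed (moved over 30 mm) (distance of tape from where it was at the start of the episode above 0.03 m).
It fails at once if bystander driver disturbed (moved over 30 mm) (distance of driver from where it was at the start of the episode above 0.03 m).
It fails at once if bystander pot disturbed (moved over 30 mm) (distance of pot from where it was at the start of the episode above 0.03 m).
It also fails if it takes over 64 s, if anything falls off the work surface, if the arm or the gripper's body presses on something with over 40 N, if the wrist force passes 120 N, or if a joint passes its speed limit or range.

## Robot

A 7-joint arm with a two-finger parallel gripper is mounted at the origin on the work surface. World frame = base frame: x ahead of the robot, y to its left, z up, the work surface at z = 0. Lengths are in m, angles in rad, forces in N, time in s.
With the tool pointing down it reaches from about 0.4 to 0.875 m from the base axis. Payload 19.3 kg.
Tool frame: the origin (TCP) lies midway between the tips of the shut fingers; the grasp point (between the pads) lies 19 mm behind it; z points along the fingers, y is the direction in which the jaws open and shut (so a half turn about z gives the same grasp; the last joint's range is limited). The gripper opens to 85 mm and grips with 20 to 120 N. Pads are 22 mm wide; open, the fingers measure 114 mm over their backs; the gripper's body (76 mm by 85 mm) begins 54 mm behind the grasp point. The pads swing forward as they close: fully open they stand 13 mm farther back than shut.
Start: joints at [-1.332, 0.521, -0.036, 1.599, 0.021, 1.021, -0.113], TCP at [0.19, 0.595, 0.231] pointing down, gripper open.
Joint ranges: [-2.91, 2.91], [-0.3, 2.13], [-1.5, 1.42], [0.17, 2.43], [-1.26, 4.41], [0.16, 1.93], [-2.52, 2.52]. Speed limits (rad/s): [1.89, 1.89, 2.39, 2.39, 3.01, 3.01, 3.01].

## Interface

Orientations are given as [roll, pitch, yaw] about the fixed x, y, z axes, in that order (R = Rz(yaw) Ry(pitch) Rx(roll)).
In Python, from workcell import bot, eyes gives the robot as it stands. The module is installed in compiled form; this text tells all that it offers.
- The arm moves only by the shell command python3 -m jog 'ROWS' [FORCE]. ROWS is JSON, a list of rows, each an object with "delta_pos": the shift along the world's x, y, z in mm, a list of three; "spin": the turn about the world's z in rad; "claw": the closure, from 0 (fully open) to 1 (shut). In form: [{"delta_pos": [tx, ty, tz], "spin": spin, "claw": claw}, ...]. A call has 1 to 8 rows; each row is the pose to reach, as a shift and turn from the pose measured when the call began; what a row does not reach only later rows make up. A row lasts 1/10 s, in which the tool goes at most 50 mm and 8.59 degrees, less where a joint would pass 70% of its speed; a pose out of reach is approached as far as the arm can. A call with a gripper value outside its range is refused whole. The fingers move at their own pace and stop on an object; FORCE is the grip in N (left out, the last holds). Time passes only in rows, so rows that repeat a pose let the fingers close. It gives the time, the measured TCP pose, the force and the opening at its end, in the units of the state.
- bot.observe(): the state, without advancing time (a new reading comes with each control period).
- eyes.grab_frame(name): name is "side" or "top" or "wrist"; returns the picture (384x512x3 uint8, blue, green, red); there is no depth.
- eyes.camera_params(name): a dict with "fx", "fy", "cx", "cy" (pixels), "origin" and "attitude" of the camera in the world. Camera axes: x right, y up, looking along -z (the intrinsics and any distortion apply to the point x, -y, -z); pixel columns grow to the right and rows downward; lengths in m; the calibration is good to about 2 mm. A picture is of the moment at which its call begins: read the wrist's pose just before it. camera_params takes no time and is no camera call; for the wrist camera it gives the pose at the moment of the call.
- bot.job_done(): hands the job in, once; it reports no verdict.
The state is a dict: "clock": time; "qpos": joint angles; "qd": joint speeds; "joint_efforts": joint torques, N m; "position": TCP position; "tool_rot": TCP orientation; "force": force on the tool from outside, world axes, zero at the start; "moment": the same for the moment, N m; "grip_width": finger opening in m.
Only numpy, scipy, OpenCV 4.12 (cv2) and the standard library are available. Lean on these libraries where they do the work, as an engineer would, in place of code of your own. Each camera call takes 0.05 s, during which the arm holds its last target. There are 200 camera calls.

## Working session

There is one attempt and no reset: what is moved stays moved. The work goes in short steps, Python scripts to look and compute and a shell command to move; the robot and the scene stay as the last step left them, time stands still between calls to the robot, and variables do not carry over. Pictures are saved under pics/ and viewed, about 8 in all and at most 12, crops included, and the job is handed in when it is done.

```bash
mkdir -p pics; cat > h.py <<'E'
from workcell import bot, eyes
import numpy as np, cv2
from scipy.spatial.transform import Rotation as Ro
def R(c):
    a=np.array(c["attitude"],float)
    if a.shape==(3,3): return a
    return Ro.from_euler('xyz',a).as_matrix() if a.size==3 else Ro.from_quat(a).as_matrix()
def ray(c,u,v):
    d=R(c)@np.array([(u-c["cx"])/c["fx"],-(v-c["cy"])/c["fy"],-1]); return np.array(c["origin"]),d
def at_z(c,u,v,z):
    o,d=ray(c,u,v); return o+d*(z-o[2])/d[2]
def proj(c,p):
    q=R(c).T@(np.array(p)-np.array(c["origin"])); return np.array([c["cx"]+c["fx"]*q[0]/-q[2], c["cy"]-c["fy"]*q[1]/-q[2]])
E
python3 - <<'E'
from h import *
s=bot.observe()
print(s)
a=[]
for n in ("side","top","wrist"):
    print(n,eyes.camera_params(n)); im=eyes.grab_frame(n); cv2.imwrite(f"pics/{n}0.png",im)
E
```

```text
{'clock': 0.0, 'qpos': array([-1.33222235,  0.52201493, -0.03630716,  1.5999577 ,  0.02121092,
        1.02110605, -0.11280922]), 'qd': array([ 0.00036602, -0.00086042,  0.00064773,  0.00114735, -0.00067576,
        0.0011263 , -0.00016042]), 'joint_efforts': array([-1.45026865e-03, -9.27120996e+01,  1.97910190e+00, -3.69955659e+01,
        1.77356147e-02,  8.07103846e-03,  6.23638766e-05]), 'position': array([0.1898838 , 0.59512688, 0.2307434 ]), 'tool_rot': array([-3.14049610e+00,  9.69763004e-05,  2.83278678e+00]), 'force': array([0.17788334, 0.42350562, 0.58863929]), 'moment': array([ 0.01909043,  0.04834638, -0.00390605]), 'grip_width': 0.08563841441793818}
side {'fx': 469.6858832235166, 'fy': 469.6858832235166, 'cx': 251.65301190064585, 'cy': 189.62579084275882, 'origin': array([ 0.00855053, -0.90897203,  0.77193662]), 'attitude': array([ 0.95937139, -0.02159288, -0.52876868])}
top {'fx': 408.5684228935315, 'fy': 408.5684228935315, 'cx': 254.63739306193364, 'cy': 193.93107251693206, 'origin': array([ 0.31845431, -0.06260935,  1.07883473]), 'attitude': array([ 0.20860455,  0.0031297 , -1.51954059])}
wrist {'fx': 318.1421919877706, 'fy': 318.1421919877706, 'cx': 252.2540997012057, 'cy': 190.42287486914665, 'origin': array([0.12106452, 0.61819946, 0.37373058]), 'attitude': array([-2.92900456e-01,  9.92784363e-04,  1.26226806e+00])}
```

View pics/top0.png

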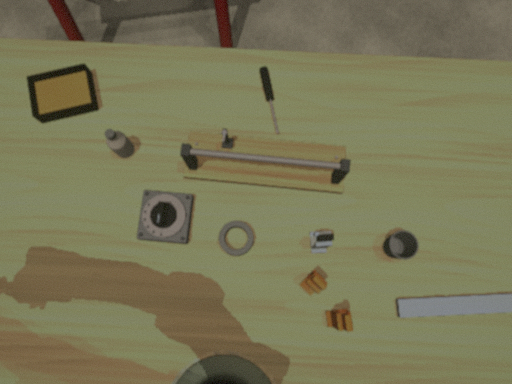

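View pics/side0.png

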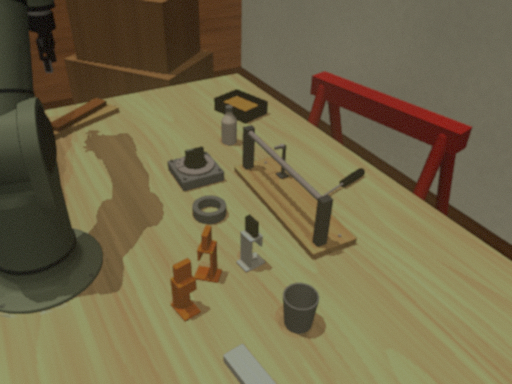

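Candidates for the stop in the top view: the silver one with the black fin at (322,240), and orange look-alikes at (314,281) and (341,320). The description (aluminium, black fin) fits the silver one. The rail runs from (190,157) to (341,170), the mark is at (227,140) and the knob at (165,215). The side view shows the silver stop at (250,245). I'll check with a close crop.

```bash
python3 - <<'E'
import cv2, numpy as np
t=cv2.imread("pics/top0.png"); s=cv2.imread("pics/side0.png")
r=lambda im,x,y,w,h,k: cv2.resize(im[y:y+h,x:x+w],None,fx=k,fy=k,interpolation=cv2.INTER_CUBIC)
a=r(t,290,215,50,50,6)   # hanger top 300
b=r(t,130,180,70,70,300/70)
c=r(s,225,205,50,75,4) #200x300
d=r(t,170,120,200,72,4) #800x288
cv2.imwrite("pics/c1.png",np.vstack([np.hstack([a,b,c]),d]))
E
```

```text
(no output)
```

View pics/c1.png

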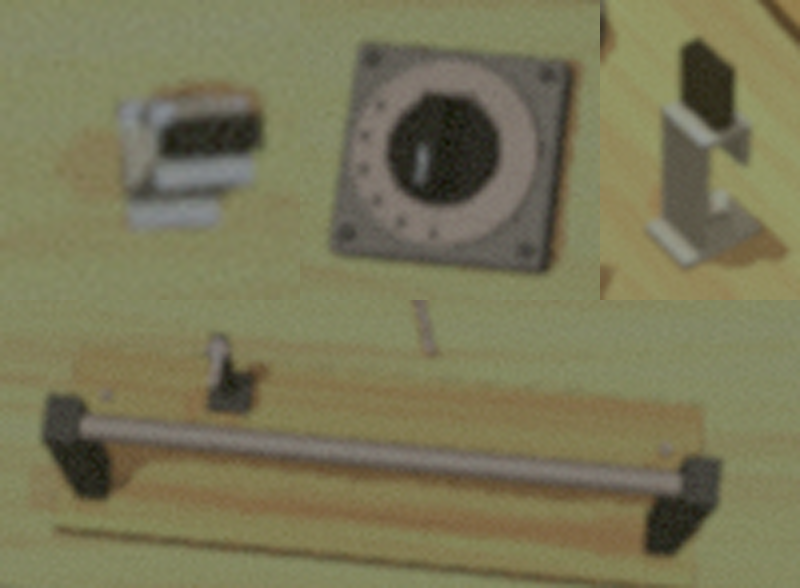

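The crop shows the silver stop upright, with its leg on the robot side, its lip away from the robot and a black fin, so the choice stands. The bar runs from px (190,151.8) to (340.5,165.8), the pointer tip is at about (224.3,142), and the knob's white line is at about (158.5,219).

```bash
python3 - <<'E'
from h import *
c=eyes.camera_params("top")
A=at_z(c,190,151.8,.14);B=at_z(c,340.5,165.8,.14);print("bar",A,B,"len",np.linalg.norm(A-B),"yaw",np.arctan2(A[0]-B[0],-(A[1]-B[1]))*-1)
y=(A-B)/np.linalg.norm(A-B); yaw=np.arctan2(-y[0],y[1]); M=(A+B)/2; x=np.array([np.cos(yaw),np.sin(yaw),0])
print("mid",M,"yaw",yaw)
T=at_z(c,224.3,142,.125); print("tip",T,"rail frame",x@(T-M),y@(T-M))
f=lambda u,v,z:at_z(c,u,v,z).round(4)
print("fin top",f(290+210/6,215+132/6,.132), f(290+162/6,215+142/6,.132),f(290+258/6,215+125/6,.132))
# knob: disc/bar; plate corners top at .034
for u,v in ((362,46),(568,66),(545,268),(332,250)): print("house",f(130+(u-300)*70/300,180+v*70/300,.034))
k=70/300
for u,v in ((425,145),(421,185)): print("line",f(130+(u-300)*k,180+v*k,.091))
print("plate c",f(130+(447-300)*k,180+150*k,.042))
for n,(u,v) in dict(glue=(120,150),tape=(237,238),pot=(401,246)).items(): print(n,f(u,v,.02))
E
```

```text
bar [0.61225185 0.11089808 0.14      ] [ 0.59552345 -0.25024036  0.14      ] len 0.36152567660345464 yaw -3.0953044409294574
mid [ 0.60388765 -0.06967114  0.14      ] yaw -0.0462882126603356
tip [0.6462191  0.03170726 0.125     ] rail frame 0.037595164901567314 0.1032285551439975
fin top [ 0.4249 -0.2173  0.132 ] [ 0.4201 -0.1989  0.132 ] [ 0.4285 -0.2358  0.132 ]
house [0.5331 0.2408 0.034 ]
house [0.527  0.1139 0.034 ]
house [0.4039 0.1174 0.034 ]
house [0.4081 0.2453 0.034 ]
line [0.4656 0.1821 0.091 ]
line [0.4425 0.182  0.091 ]
plate c [0.4705 0.1807 0.042 ]
glue [0.6453 0.3233 0.02  ]
tape [ 0.4233 -0.0082  0.02  ]
pot [ 0.4242 -0.4315  0.02  ]
```

```bash
python3 -m jog '[{"delta_pos":[30,-40,20],"spin":-0.1,"claw":0},{"delta_pos":[60,-80,20],"spin":-0.2,"claw":0},{"delta_pos":[90,-120,20],"spin":-0.3,"claw":0},{"delta_pos":[120,-160,20],"spin":-0.4,"claw":0},{"delta_pos":[150,-200,20],"spin":-0.5,"claw":0},{"delta_pos":[180,-240,20],"spin":-0.6,"claw":0},{"delta_pos":[210,-280,20],"spin":-0.7,"claw":0},{"delta_pos":[230,-325,20],"spin":-0.8,"claw":0}]' 60
python3 -m jog '[{"delta_pos":[5,-48,0],"spin":-0.05,"claw":0},{"delta_pos":[10,-96,0],"spin":-0.1,"claw":0},{"delta_pos":[15,-144,0],"spin":-0.15,"claw":0},{"delta_pos":[15,-192,0],"spin":-0.2,"claw":0},{"delta_pos":[15,-240,0],"spin":-0.25,"claw":0},{"delta_pos":[15,-288,0],"spin":-0.26,"claw":0},{"delta_pos":[10,-336,0],"spin":-0.26,"claw":0},{"delta_pos":[5,-384,0],"spin":-0.26,"claw":0}]'
```

```text
clock: 0.95
position: [0.4201, 0.2711, 0.2509]
tool_rot: [-3.141, 0.0, 2.029]
force: [1.1, 0.0, 0.0]
grip_width: 0.0854
clock: 1.75
position: [0.4245, -0.1147, 0.251]
tool_rot: [3.141, -0.0, 1.769]
force: [1.3, 0.8, 0.9]
grip_width: 0.0854
```

```bash
python3 -m jog '[{"delta_pos":[0,-45,0],"spin":0,"claw":0},{"delta_pos":[0,-90,0],"spin":0,"claw":0},{"delta_pos":[0,-102,0],"spin":0,"claw":0},{"delta_pos":[0,-102,0],"spin":0,"claw":0}]'
python3 - <<'E'
from h import *
s=bot.observe();c=eyes.camera_params("wrist");im=eyes.grab_frame("wrist")
import json,pickle;pickle.dump((s,c),open("w1.pkl","wb"));print(s["position"],s["tool_rot"],c["origin"],proj(c,[.425,-.217,.132]))
cv2.imwrite("pics/w1.png",im)
E
```

```text
clock: 2.15
position: [0.4239, -0.2187, 0.2508]
tool_rot: [-3.141, 0.001, 1.765]
force: [-0.9, 1.0, 0.1]
grip_width: 0.0856
[ 0.42393115 -0.2186693   0.25083753] [-3.14110019e+00  5.54921756e-04  1.76531890e+00] [ 0.41084341 -0.1459865   0.39375007] [252.39274659 183.04611189]
```

View pics/w1.png

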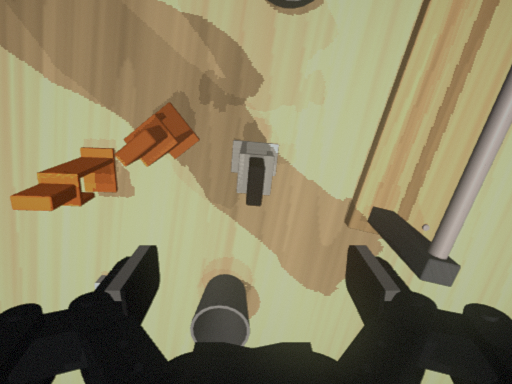

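The wrist view shows the stop at (255,170) with its fin about (257,158)–(254,206). The orange look-alikes are on the left, the pot is at (220,310) and the right post at (435,262). I'll enlarge to get the fin's yaw.

```bash
python3 - <<'E'
import cv2
t=cv2.imread("pics/w1.png")
cv2.imwrite("pics/c2.png",cv2.resize(t[130:220,220:290],None,fx=6.5,fy=6.5,interpolation=cv2.INTER_CUBIC))
E
```

```text
(no output)
```

View pics/c2.png

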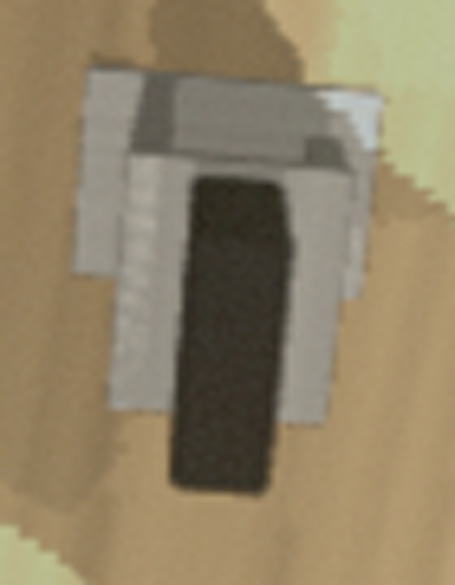

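```bash
python3 - <<'E'
from h import *
import pickle
s,c=pickle.load(open("w1.pkl","rb"))
f=lambda u,v,z:at_z(c,220+u/6.5,130+v/6.5,z)
def rep(n,P):
    P=np.array(P);nl,nr,fl,fr=P; y=(nl+nr-fl-fr)/2; x=(nr-nl+fr-fl)/2
    print(n,P.mean(0).round(4),"len",np.linalg.norm(y).round(4),"wid",np.linalg.norm(x).round(4),"yaw",np.arctan2(-y[0],y[1]).round(3),np.arctan2(x[1],x[0]).round(3))
rep("fin",[f(*p,.132) for p in((190,240),(292,243),(170,485),(268,492))])
rep("bridge",[f(*p,.09) for p in((131,153),(350,170),(108,408),(326,423))])
rep("foot",[f(*p,.006) for p in((88,70),(380,95),(75,272),(362,297))])
E
```

```text
fin [ 0.4281 -0.2195  0.132 ] len 0.034 wid 0.0132 yaw 0.112 0.142
bridge [ 0.4283 -0.2196  0.09  ] len 0.0397 wid 0.0331 yaw 0.108 0.12
foot [ 0.4287 -0.2197  0.006 ] len 0.039 wid 0.0552 yaw 0.122 0.107
```

```bash
python3 -m jog '[{"delta_pos":[4.4,-1,-20],"spin":-0.081,"claw":0.5},{"delta_pos":[4.4,-1,-40],"spin":-0.081,"claw":0.5},{"delta_pos":[4.4,-1,-60],"spin":-0.081,"claw":0.5},{"delta_pos":[4.4,-1,-60],"spin":-0.081,"claw":0.5},{"delta_pos":[4.4,-1,-95],"spin":-0.081,"claw":0.5},{"delta_pos":[4.4,-1,-130],"spin":-0.081,"claw":0.5},{"delta_pos":[4.4,-1,-154],"spin":-0.081,"claw":0.5},{"delta_pos":[4.4,-1,-154],"spin":-0.081,"claw":0.5}]' 60
python3 -m jog '[{"delta_pos":[0,0,0],"spin":0,"claw":1},{"delta_pos":[0,0,0],"spin":0,"claw":1},{"delta_pos":[0,0,0],"spin":0,"claw":1},{"delta_pos":[0,0,0],"spin":0,"claw":1},{"delta_pos":[0,0,0],"spin":0,"claw":1},{"delta_pos":[0,0,0],"spin":0,"claw":1}]' 60
```

```text
clock: 3.0
position: [0.4279, -0.2169, 0.0955]
tool_rot: [-3.138, -0.002, 1.687]
force: [0.2, -0.5, 0.2]
grip_width: 0.0428
clock: 3.6
position: [0.4285, -0.2169, 0.0967]
tool_rot: [-3.14, -0.002, 1.687]
force: [-1.8, 1.5, 11.2]
grip_width: 0.0134
```

```bash
python3 -m jog '[{"delta_pos":[0,0,20],"spin":0,"claw":1},{"delta_pos":[0,0,60],"spin":0,"claw":1},{"delta_pos":[10,0,100],"spin":-0.04,"claw":1},{"delta_pos":[40,10,107],"spin":-0.08,"claw":1},{"delta_pos":[75,25,107],"spin":-0.12,"claw":1},{"delta_pos":[100,39,107],"spin":-0.162,"claw":1},{"delta_pos":[105,39,107],"spin":-0.162,"claw":1},{"delta_pos":[105,39,107],"spin":-0.162,"claw":1}]'
python3 - <<'E'
from h import *
import pickle
s=bot.observe();c=eyes.camera_params("wrist");im=eyes.grab_frame("wrist");ct=eyes.camera_params("side");i2=eyes.grab_frame("side")
pickle.dump((s,c),open("w2.pkl","wb"));print(s["position"],s["tool_rot"],s["force"],s["grip_width"])
M=np.array([.6039,-.0697,.14]);y=np.array([.0463,.9989,0])
for k in(-.17,-.11,-.05,0): print(proj(c,M+k*y).round(1),proj(ct,M+k*y).round(1))
cv2.imwrite("pics/w2.png",np.vstack([im[:300],cv2.resize(i2[150:300,200:370],(512,452))[:300]]))
E
```

```text
clock: 4.4
position: [0.5338, -0.1777, 0.2038]
tool_rot: [-3.14, -0.001, 1.527]
force: [-0.4, -0.2, -2.9]
grip_width: 0.0133
[ 0.53376453 -0.17765212  0.20380625] [-3.13985185e+00 -1.25117695e-03  1.52675880e+00] [-0.39761563 -0.18811855 -2.92548818] 0.013271709985296403
[338.2 282. ] [319.4 197.6]
[345.2 205.7] [305.1 184.4]
[353.4 116.4] [292.  172.1]
[361.4  29.5] [281.7 162.5]
```

View pics/w2.png

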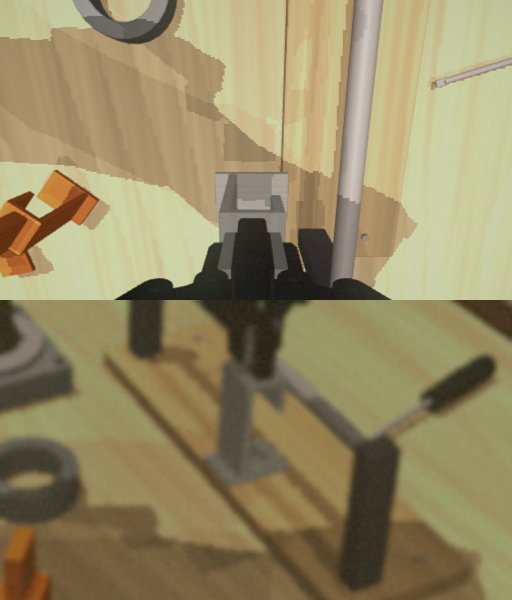

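The wrist view (upper part) shows the stop held upright, bridge around (252,225), with the bar's centre at about x=349 at row 205 and 367 at row 30. That is a few px to the right of my prediction. In the side view the bar lies at mid throat height. I'll measure the bar edges numerically.

```bash
python3 - <<'E'
from h import *
import pickle
s,c=pickle.load(open("w2.pkl","rb"))
im=cv2.GaussianBlur(cv2.imread("pics/w2.png"),(3,3),0).astype(float)
# saturation: bar is grey vs yellow wood -> R-B
P=[]
for r in range(5,245,24):
    d=im[r-1:r+2,:,2].mean(0)-im[r-1:r+2,:,0].mean(0); w=d[325:400]; m=w<25
    i=np.where(m)[0]
    print(r,325+i.min() if len(i) else None,325+i.max() if len(i) else None,len(i))
    if len(i): 
        P.append(at_z(c,325+(i.min()+i.max())/2,r,.14))
P=np.array(P);print(P.round(4))
k=np.polyfit(P[:,1],P[:,0],1);print("x=",k,"x at -.18",np.polyval(k,-.18),"yaw",-k[0],"std",np.std(P[:,0]-np.polyval(k,P[:,1])))
# top row of bridge/lip for hanger: grasp-shift
f=lambda u,v,z:at_z(c,u,v,z).round(4)
oz=.107
print("foot near corners",f(216,172,oz+.006),f(289,172,oz+.006),"bridge near",f(219,209,oz+.09),f(287,209,oz+.09))
E
```

```text
5 355 381 27
29 353 378 26
53 351 375 25
77 349 373 25
101 347 370 24
125 345 367 23
149 342 365 24
173 340 362 23
197 338 360 23
221 336 357 22
[[ 0.607  -0.057   0.14  ]
 [ 0.6063 -0.0696  0.14  ]
 [ 0.6056 -0.0826  0.14  ]
 [ 0.6051 -0.0962  0.14  ]
 [ 0.6043 -0.1103  0.14  ]
 [ 0.6035 -0.1251  0.14  ]
 [ 0.6026 -0.1405  0.14  ]
 [ 0.6017 -0.1566  0.14  ]
 [ 0.6011 -0.1734  0.14  ]
 [ 0.6001 -0.191   0.14  ]]
x= [0.05130048 0.60991493] x at -.18 0.6006808428832887 yaw -0.05130047709297476 std 8.783198643285832e-05
foot near corners [ 0.5083 -0.1582  0.113 ] [ 0.5633 -0.1606  0.113 ] bridge near [ 0.5191 -0.1577  0.197 ] [ 0.5531 -0.1592  0.197 ]
```

```bash
python3 -m jog '[{"delta_pos":[20,0,0],"spin":-0.006,"claw":1},{"delta_pos":[40,0,0],"spin":-0.006,"claw":1},{"delta_pos":[60,0,0],"spin":-0.006,"claw":1},{"delta_pos":[65.7,0,0],"spin":-0.006,"claw":1},{"delta_pos":[65.7,0,0],"spin":-0.006,"claw":1},{"delta_pos":[65.7,0,0],"spin":-0.006,"claw":1}]'
python3 - <<'E'
from h import *
im=eyes.grab_frame("wrist");cv2.imwrite("pics/w3.png",im)
E
```

```text
clock: 5.1
position: [0.5972, -0.1792, 0.204]
tool_rot: [-3.139, -0.001, 1.518]
force: [1.6, -0.5, -2.3]
grip_width: 0.0131
```

View pics/w3.png

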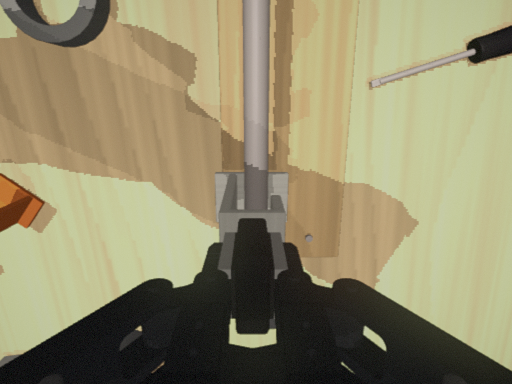

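The bar is inside the throat in the wrist picture: bar centre about x=256.5 at row 200, bridge 219–287. It is about 2.3 mm short in x, so I'll correct that and lower.

```bash
python3 -m jog '[{"delta_pos":[3,0,0],"spin":0,"claw":1},{"delta_pos":[3,0,0],"spin":0,"claw":1},{"delta_pos":[2.8,0,-10],"spin":0,"claw":1},{"delta_pos":[2.6,0,-20],"spin":0,"claw":1},{"delta_pos":[2.6,0,-28],"spin":0,"claw":1},{"delta_pos":[2.6,0,-34],"spin":0,"claw":1},{"delta_pos":[2.6,0,-36],"spin":0,"claw":1},{"delta_pos":[2.6,0,-36],"spin":0,"claw":1}]'
```

```text
clock: 5.95
position: [0.5997, -0.1791, 0.1677]
tool_rot: [-3.139, -0.001, 1.518]
force: [-0.1, 1.0, -2.1]
grip_width: 0.0134
```

```bash
python3 -m jog '[{"delta_pos":[0,0,-3],"spin":0,"claw":1},{"delta_pos":[0,0,-6],"spin":0,"claw":1},{"delta_pos":[0,0,-7],"spin":0,"claw":1},{"delta_pos":[0,0,-7],"spin":0,"claw":1}]'
```

```text
clock: 6.35
position: [0.5998, -0.1791, 0.1607]
tool_rot: [-3.139, -0.001, 1.518]
force: [0.5, 1.0, -2.7]
grip_width: 0.0135
```

```bash
python3 -m jog '[{"delta_pos":[0,0,-1],"spin":0,"claw":1},{"delta_pos":[0,0,-1.5],"spin":0,"claw":1},{"delta_pos":[0,0,-2],"spin":0,"claw":1},{"delta_pos":[0,0,-2],"spin":0,"claw":1}]'
```

```text
clock: 6.75
position: [0.5999, -0.1791, 0.1604]
tool_rot: [-3.14, -0.002, 1.518]
force: [-8.8, 4.0, 23.1]
grip_width: 0.0134
```

```bash
python3 -m jog '[{"delta_pos":[0,0,1],"spin":0,"claw":1},{"delta_pos":[0.5,10,1],"spin":0,"claw":1},{"delta_pos":[1.5,30,1],"spin":0,"claw":1},{"delta_pos":[2.8,55,1],"spin":0,"claw":1},{"delta_pos":[4.1,80,1],"spin":0,"claw":1},{"delta_pos":[5.4,105,1],"spin":0,"claw":1},{"delta_pos":[6.1,120,1],"spin":0,"claw":1},{"delta_pos":[6.1,120,1],"spin":0,"claw":1}]'
python3 - <<'E'
from h import *
import pickle
s=bot.observe();c=eyes.camera_params("wrist");im=eyes.grab_frame("wrist")
pickle.dump((s,c),open("w4.pkl","wb"));print(s["position"],s["force"],proj(c,[.6462,.0317,.125]))
cv2.imwrite("pics/w4.png",im);cv2.imwrite("pics/w4c.png",cv2.resize(im[0:240,200:440],None,fx=2.5,fy=2.5,interpolation=cv2.INTER_CUBIC))
E
```

```text
clock: 7.55
position: [0.6062, -0.0562, 0.161]
tool_rot: [-3.14, -0.003, 1.521]
force: [0.7, -1.3, -2.3]
grip_width: 0.0129
[ 0.60618854 -0.05621854  0.16101752] [ 0.69076525 -1.25955405 -2.33504157] [318.0274342   63.54727739]
```

View pics/w4c.png

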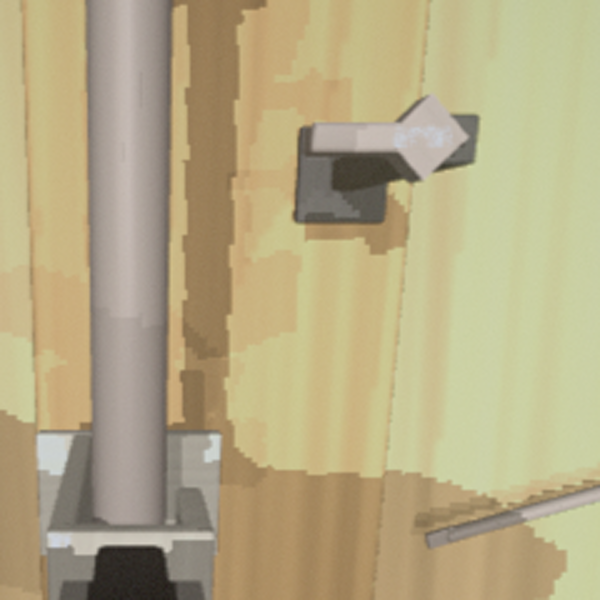

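The crop shows the pointer tip at full-picture px (322.4,55.2). The stop's near bridge edge is at crop row 548, i.e. px row 219, and its foot edge at crop row 432, px row 172.8.

```bash
python3 - <<'E'
from h import *
import pickle
s,c=pickle.load(open("w4.pkl","rb"))
f=lambda u,v,z:at_z(c,200+u/2.5,v/2.5,z)
th=-.049;x=np.array([np.cos(th),np.sin(th),0]);y=np.array([-np.sin(th),np.cos(th),0])
oz=.065
H=[(f(48,548,oz+.09)+f(213,548,oz+.09))/2,(f(48,532,oz+.084)+f(213,532,oz+.084))/2,(f(38,432,oz+.006)+f(220,432,oz+.006))/2]
for h in H: print("hanger mid",(h-.02*y).round(4),"along",(h@y-.02).round(4))
for z in(.125,.128):
    t=f(306,138,z);print("tip",t.round(4),"along",(t@y).round(4))
P=s["position"];print("tcp along",P@y)
for v in (100,200,300,400):print("bar",f(128,v,.14).round(4),f(128,v,.14)@x)
print("hook x",H[0]@x)
E
```

```text
hanger mid [ 0.607  -0.0622  0.155 ] along -0.0324
hanger mid [ 0.607 -0.061  0.149] along -0.0312
hanger mid [ 0.6066 -0.0582  0.071 ] along -0.0284
tip [0.6484 0.0357 0.125 ] along 0.0674
tip [0.6478 0.0353 0.128 ] along 0.067
tcp along -0.0264597093083681
bar [0.6117 0.0424 0.14  ] 0.6088611035507022
bar [0.6108 0.0246 0.14  ] 0.6088340120274133
bar [0.6098 0.0055 0.14  ] 0.6088050173695246
bar [ 0.6088 -0.0149  0.14  ] 0.6087739117388152
hook x 0.6093019248388216
```

```bash
python3 -m jog '[{"delta_pos":[0.7,15,0],"spin":0,"claw":1},{"delta_pos":[1.5,30,0],"spin":0,"claw":1},{"delta_pos":[2.2,45,0],"spin":0,"claw":1},{"delta_pos":[2.7,55,0],"spin":0,"claw":1},{"delta_pos":[3.2,65,0],"spin":0,"claw":1},{"delta_pos":[3.2,65,0],"spin":0,"claw":1},{"delta_pos":[3.2,65,0],"spin":0,"claw":1}]'
python3 - <<'E'
from h import *
import pickle
s=bot.observe();c=eyes.camera_params("wrist");im=eyes.grab_frame("wrist")
pickle.dump((s,c),open("w5.pkl","wb"));print(s["position"],s["force"],proj(c,[.648,.0355,.125]))
cv2.imwrite("pics/w5.png",im);cv2.imwrite("pics/w5c.png",cv2.resize(im[100:280,190:370],None,fx=3.3,fy=3.3,interpolation=cv2.INTER_CUBIC))
E
```

```text
clock: 8.3
position: [0.6092, 0.0067, 0.1612]
tool_rot: [-3.14, -0.002, 1.519]
force: [-0.6, 0.5, -2.4]
grip_width: 0.0134
[0.60922298 0.00665514 0.16121612] [-0.62194744  0.46742298 -2.386395  ] [314.78309302 172.78885449]
```

View pics/w5c.png

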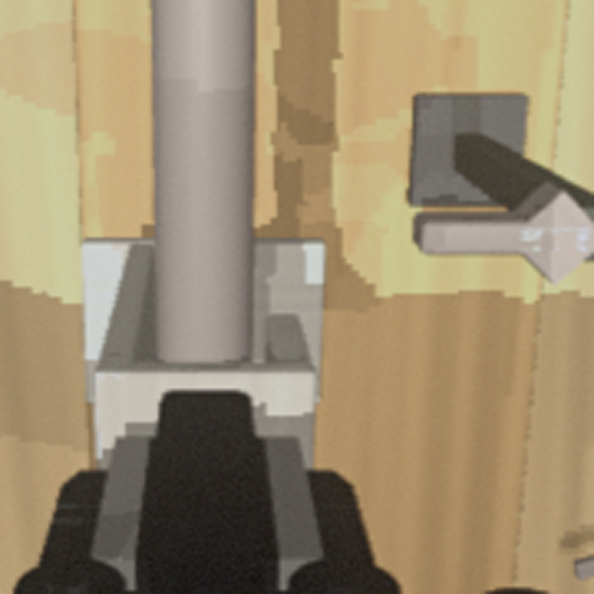

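The crop shows the pointer tip at crop (420,237), px (317.3,171.8), and the stop's foot edge at crop row 241 and bridge edge at crop row about 372.

```bash
python3 - <<'E'
from h import *
import pickle
s,c=pickle.load(open("w5.pkl","rb"))
f=lambda u,v,z:at_z(c,190+u/3.3,100+v/3.3,z)
th=-.049;y=np.array([-np.sin(th),np.cos(th),0]);oz=.065
for u,v,z in((205,372,oz+.09),(205,241,oz+.006)): print("hanger along",(f(u,v,z)@y-.02).round(4))
for z in(.125,.128): t=f(420,237,z);print("tip",t.round(4),(t@y).round(4))
print("tcp",s["position"]@y)
E
```

```text
hanger along 0.0339
hanger along 0.0341
tip [0.6494 0.036  0.125 ] 0.0678
tip [0.6488 0.0367 0.128 ] 0.0685
tcp 0.036487134763287486
```

```bash
python3 -m jog '[{"delta_pos":[0.7,12,0],"spin":0,"claw":1},{"delta_pos":[1.2,24,0],"spin":0,"claw":1},{"delta_pos":[1.8,35.5,0],"spin":0,"claw":1},{"delta_pos":[1.8,35.5,0],"spin":0,"claw":1},{"delta_pos":[1.8,35.5,-0.5],"spin":0,"claw":1},{"delta_pos":[1.8,35.5,-0.7],"spin":0,"claw":1},{"delta_pos":[1.8,35.5,-0.7],"spin":0,"claw":1}]'
```

```text
clock: 9.05
position: [0.611, 0.0412, 0.1606]
tool_rot: [-3.14, -0.001, 1.518]
force: [-0.2, 0.8, -3.4]
grip_width: 0.0134
```

```bash
python3 -m jog '[{"delta_pos":[0,0,0],"spin":0,"claw":0.6},{"delta_pos":[0,0,0],"spin":0,"claw":0.6},{"delta_pos":[0,0,0],"spin":0,"claw":0.6},{"delta_pos":[0,0,0],"spin":0,"claw":0.6},{"delta_pos":[0,0,15],"spin":0,"claw":0.6},{"delta_pos":[0,0,40],"spin":0,"claw":0.6},{"delta_pos":[0,0,80],"spin":0,"claw":0.6},{"delta_pos":[0,0,100],"spin":0,"claw":0.6}]'
python3 - <<'E'
from h import *
import pickle
for i in range(2): s=bot.observe();c=eyes.camera_params("wrist");im=eyes.grab_frame("wrist")
pickle.dump((s,c),open("w6.pkl","wb"));print(s["clock"],s["position"],s["force"])
cv2.imwrite("pics/w6.png",im)
cv2.imwrite("pics/w6c.png",cv2.resize(im[60:260,180:380],None,fx=3,fy=3,interpolation=cv2.INTER_CUBIC))
E
```

```text
clock: 9.85
position: [0.6118, 0.0408, 0.2646]
tool_rot: [3.14, -0.002, 1.518]
force: [0.0, 0.3, 0.7]
grip_width: 0.0345
9.9 [0.61258694 0.04081319 0.2667469 ] [1.18461114 0.20554933 4.25924123]
```

View pics/w6c.png

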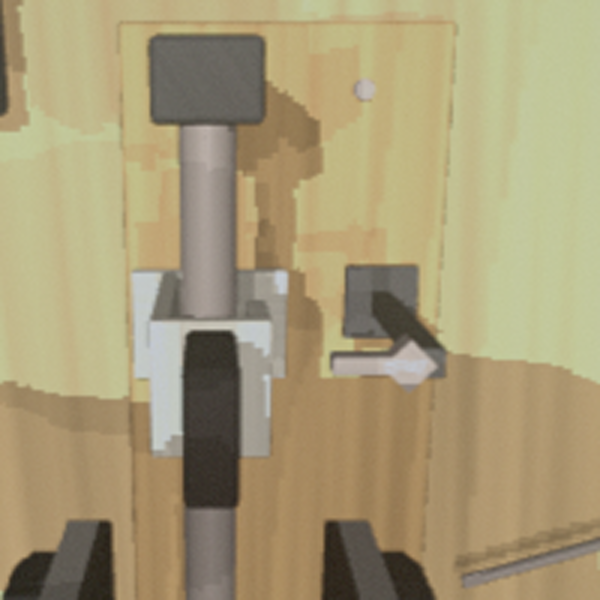

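The crop (10 views so far) shows the stop hanging free on the bar. Its bridge spans crop rows 320–456 and the pointer tip is at crop (334,363). I'll compute the alignment.

```bash
python3 - <<'E'
from h import *
import pickle
s,c=pickle.load(open("w6.pkl","rb"))
f=lambda u,v,z:at_z(c,180+u/3,60+v/3,z)
th=-.049;x=np.array([np.cos(th),np.sin(th),0]);y=np.array([-np.sin(th),np.cos(th),0])
a=f(211,320,.154);b=f(211,456,.154);t=f(334,363,.126);p=f(210,271,.070)
print(a@y,b@y,"mid",(a+b)@y/2,"foot",p@y-.02,"tip",t@y,"x",a@x,f(208,250,.14)@x)
s=bot.observe();print(s["position"],s["tool_rot"])
E
```

```text
0.08853166697891716 0.04889287752129451 mid 0.06871227225010584 foot 0.0681003879526657 tip 0.06871517455178333 x 0.6100362600513398 0.609272372361683
[0.6122603  0.04102257 0.26462615] [ 3.13832119e+00 -2.71380758e-03  1.51791236e+00]
```

The stop's middle and the pointer agree within about 1 mm. Now the knob.

```bash
python3 -m jog '[{"delta_pos":[-10,0,0],"spin":0.14,"claw":0.3},{"delta_pos":[-30,20,0],"spin":0.28,"claw":0.3},{"delta_pos":[-50,40,0],"spin":0.42,"claw":0.3},{"delta_pos":[-70,60,0],"spin":0.56,"claw":0.3},{"delta_pos":[-90,80,0],"spin":0.7,"claw":0.3},{"delta_pos":[-110,100,0],"spin":0.84,"claw":0.3},{"delta_pos":[-130,120,0],"spin":0.98,"claw":0.3},{"delta_pos":[-143,139,0],"spin":1.12,"claw":0.3}]'
python3 -m jog '[{"delta_pos":[0,0,-10],"spin":0.13,"claw":0.3},{"delta_pos":[0,0,-20],"spin":0.26,"claw":0.3},{"delta_pos":[0,0,-20],"spin":0.39,"claw":0.3},{"delta_pos":[0,0,-20],"spin":0.48,"claw":0.3},{"delta_pos":[0,0,-20],"spin":0.48,"claw":0.3},{"delta_pos":[0,0,-20],"spin":0.48,"claw":0.3}]'
python3 - <<'E'
from h import *
import pickle
s=bot.observe();c=eyes.camera_params("wrist");im=eyes.grab_frame("wrist")
pickle.dump((s,c),open("w7.pkl","wb"));print(s["position"],s["tool_rot"])
u,v=proj(c,[.469,.180,.08]).astype(int);print(u,v)
cv2.imwrite("pics/w7.png",im)
cv2.imwrite("pics/w7c.png",cv2.resize(im[60:260,150:350],None,fx=3,fy=3,interpolation=cv2.INTER_CUBIC))
E
```

```text
clock: 10.75
position: [0.4679, 0.1807, 0.265]
tool_rot: [3.138, -0.003, 2.644]
force: [0.7, 0.2, -0.0]
grip_width: 0.0593
clock: 11.35
position: [0.468, 0.1805, 0.2452]
tool_rot: [3.138, -0.003, 3.121]
force: [0.3, -0.2, 0.3]
grip_width: 0.0595
[0.46797432 0.18050319 0.24523175] [ 3.13819448e+00 -2.64959179e-03  3.12069527e+00]
250 172
```

View pics/w7c.png

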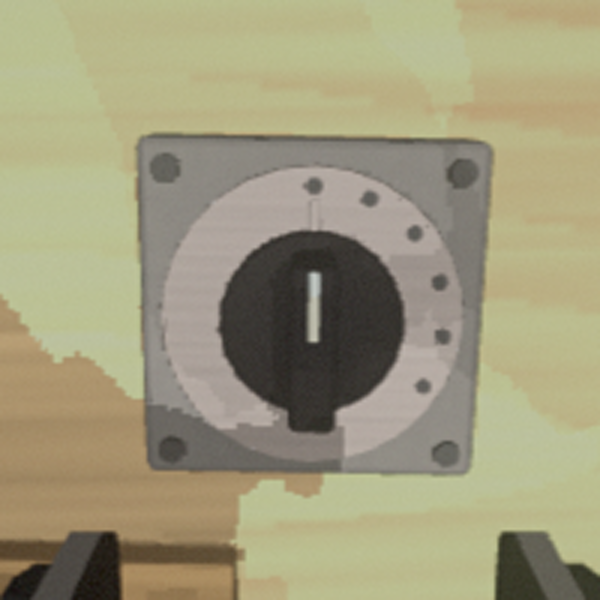

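The knob sits at home: the white line runs from crop (314,271) to (313,342) towards the first dot at (314,186). The plate's centre is at about (312.5,312.5) and the housing corners are visible.

```bash
python3 - <<'E'
from h import *
import pickle
s,c=pickle.load(open("w7.pkl","rb"))
f=lambda u,v,z:at_z(c,150+u/3,60+v/3,z)
l,r,t,b=[f(*p,.042) for p in((162,312),(463,312),(312,165),(312,460))]
print("plate",((l+r)/2).round(4),((t+b)/2).round(4),np.linalg.norm(l-r),np.linalg.norm(t-b))
q=[f(*p,.034) for p in((138,135),(493,143),(468,473),(150,469))];print("house",np.mean(q,0).round(4))
a,b=f(314.5,271,.091),f(313,342,.091);d=b-a;print("line",a,b,"knob yaw",np.arctan2(d[1],d[0]))
e1,e2=f(291,415,.091),f(337,415,.091);print("bar mid",(e1+e2)/2)
D=[f(*p,.042) for p in((314,186),(370,199),(415,233),(440,282),(443,336),(423,386))]
A=np.array([[2*p[0],2*p[1],1] for p in D]);k=np.linalg.lstsq(A,[p[0]**2+p[1]**2 for p in D],rcond=None)[0];print("dots centre",k[:2])
print("dot angles",[np.arctan2(*(p[:2]-k[:2])[::-1]).round(3) for p in D])
print(s["position"],s["tool_rot"][2])
E
```

```text
plate [0.4689 0.1839 0.042 ] [0.4716 0.1836 0.042 ] 0.11124430979732917 0.1112855540737728
house [0.4711 0.1839 0.034 ]
line [0.44552077 0.1845139  0.091     ] [0.46837394 0.18361502 0.091     ] knob yaw -0.039312616147951215
bar mid [0.49295497 0.18348214 0.091     ]
dots centre [0.47210173 0.18391943]
dot angles [np.float64(3.114), np.float64(2.69), np.float64(2.269), np.float64(1.849), np.float64(1.428), np.float64(1.005)]
[0.46797432 0.18050319 0.24523175] 3.1206952748600236
```

```bash
python3 -m jog '[{"delta_pos":[3.2,3.1,-30],"spin":-0.007,"claw":0.3},{"delta_pos":[3.2,3.1,-70],"spin":-0.007,"claw":0.3},{"delta_pos":[3.2,3.1,-110],"spin":-0.007,"claw":0.3},{"delta_pos":[3.2,3.1,-150],"spin":-0.007,"claw":0.3},{"delta_pos":[3.2,3.1,-175],"spin":-0.007,"claw":0.3},{"delta_pos":[3.2,3.1,-184],"spin":-0.007,"claw":0.3},{"delta_pos":[3.2,3.1,-184],"spin":-0.007,"claw":0.3},{"delta_pos":[3.2,3.1,-184],"spin":-0.007,"claw":0.3}]'
python3 -m jog '[{"delta_pos":[0,0,0],"spin":0,"claw":1},{"delta_pos":[0,0,0],"spin":0,"claw":1},{"delta_pos":[0,0,0],"spin":0,"claw":1},{"delta_pos":[0,0,0],"spin":0,"claw":1},{"delta_pos":[0,0,0],"spin":0,"claw":1},{"delta_pos":[0,0,0],"spin":0,"claw":1},{"delta_pos":[0,0,0],"spin":0,"claw":1}]' 50; python3 -c "
from h import *
s=bot.observe();print(s['moment'],s['force'],s['qpos'])"
```

```text
clock: 12.2
position: [0.4718, 0.1839, 0.0623]
tool_rot: [3.138, -0.001, 3.113]
force: [0.3, -1.1, 0.5]
grip_width: 0.0595
clock: 12.9
position: [0.4722, 0.1827, 0.0633]
tool_rot: [3.138, -0.001, 3.111]
force: [-2.4, -8.5, 20.3]
grip_width: 0.0154
[-1.90417691  0.66187917 -0.31534957] [-2.3572291  -8.50430549 20.293877  ] [-0.58581818  0.60420477  0.13652334  2.04128828 -0.16715596  0.50551396
  1.21393268]
```

```bash
python3 -m jog '[{"delta_pos":[0,0,0],"spin":-0.06,"claw":1},{"delta_pos":[0,0,0],"spin":-0.12,"claw":1},{"delta_pos":[0,0,0],"spin":-0.18,"claw":1},{"delta_pos":[0,0,0],"spin":-0.24,"claw":1},{"delta_pos":[0,0,0],"spin":-0.3,"claw":1},{"delta_pos":[0,0,0],"spin":-0.36,"claw":1},{"delta_pos":[0,0,0],"spin":-0.42,"claw":1},{"delta_pos":[0,0,0],"spin":-0.42,"claw":1}]'; python3 -c "
from h import *
s=bot.observe();print(s['moment'])"
python3 -m jog '[{"delta_pos":[0,0,0],"spin":-0.1,"claw":1},{"delta_pos":[0,0,0],"spin":-0.2,"claw":1}]';python3 -c "
from h import *
s=bot.observe();print(s['moment'])"
```

```text
clock: 13.7
position: [0.472, 0.1819, 0.0634]
tool_rot: [3.139, -0.001, 2.689]
force: [-0.5, -5.5, 1.0]
grip_width: 0.0151
[-1.13546476  0.04169291  0.00444299]
clock: 13.9
position: [0.4718, 0.1816, 0.0635]
tool_rot: [3.14, -0.001, 2.484]
force: [-1.1, -2.2, -5.0]
grip_width: 0.0154
[-0.58905464 -0.01565426  0.05997737]
```

```bash
python3 -m jog '[{"delta_pos":[0,1,0],"spin":-0.1,"claw":1},{"delta_pos":[0,1,0],"spin":-0.2,"claw":1},{"delta_pos":[0,1,0],"spin":-0.205,"claw":1},{"delta_pos":[0,1,0],"spin":-0.205,"claw":1}]'; python3 -c "
from h import *
s=bot.observe();print(s['moment'])"
python3 -m jog '[{"delta_pos":[0,0.5,0],"spin":-0.07,"claw":1},{"delta_pos":[0,0.5,0],"spin":-0.14,"claw":1},{"delta_pos":[0,0.5,0],"spin":-0.21,"claw":1},{"delta_pos":[0,0.5,0],"spin":-0.28,"claw":1},{"delta_pos":[0,0.5,0],"spin":-0.34,"claw":1},{"delta_pos":[0,0.5,0],"spin":-0.39,"claw":1},{"delta_pos":[0,0.5,0],"spin":-0.415,"claw":1},{"delta_pos":[0,0.5,0],"spin":-0.415,"claw":1}]'; python3 -c "
from h import *
s=bot.observe();print(s['moment'])"
```

```text
clock: 14.3
position: [0.4716, 0.1814, 0.0635]
tool_rot: [3.141, 0.0, 2.278]
force: [0.7, -7.8, -2.8]
grip_width: 0.0151
[-1.63154828 -0.14180878 -0.05152017]
clock: 15.1
position: [0.471, 0.181, 0.0634]
tool_rot: [-3.141, 0.001, 1.861]
force: [-3.0, -5.4, -1.0]
grip_width: 0.015
[-1.33077652e+00  3.35786870e-01 -7.31446230e-04]
```

Tool yaw has turned 1.25 rad, and the moment is near zero at the end. One final composite picture will check both parts of the job.

```bash
python3 -m jog '[{"delta_pos":[0,0,0],"spin":0,"claw":1},{"delta_pos":[0,0,0],"spin":0,"claw":1},{"delta_pos":[0,0,0],"spin":0,"claw":1}]'; python3 - <<'E'
from h import *
s=bot.observe();c=eyes.camera_params("wrist");w=eyes.grab_frame("wrist");sd=eyes.grab_frame("side");t=eyes.grab_frame("top")
print(s["moment"],s["qd"].round(3),s["tool_rot"])
cv2.imwrite("pics/wf.png",w)
a=w[100:384,110:394]; a=cv2.resize(a,(500,500),interpolation=cv2.INTER_CUBIC)
b=cv2.resize(sd[100:225,220:345],(300,300),interpolation=cv2.INTER_CUBIC);d=cv2.resize(t[110:194,180:306],(300,200),interpolation=cv2.INTER_CUBIC)
cv2.imwrite("pics/final.png",np.hstack([a,np.vstack([b,d])]))
C=np.array([.4716,.1838])
for k,th in enumerate((3.114,2.69,2.27,1.849,1.428,1.005)):
    p=proj(c,[C[0]+.048*np.cos(th),C[1]+.048*np.sin(th),.042]);print(k,((p-[110,100])*500/284).round())
E
```

```text
clock: 15.4
position: [0.471, 0.1809, 0.0635]
tool_rot: [-3.141, 0.001, 1.861]
force: [1.1, -2.2, -4.2]
grip_width: 0.0152
[-0.34463459 -0.25441543  0.01667686] [ 0.    -0.001  0.001  0.001  0.001  0.     0.   ] [-3.14097765e+00  6.98845892e-04  1.86131176e+00]
0 [104. 179.]
1 [133. 124.]
2 [186.  86.]
3 [253.  73.]
4 [319.  88.]
5 [371. 128.]
```

View pics/final.png

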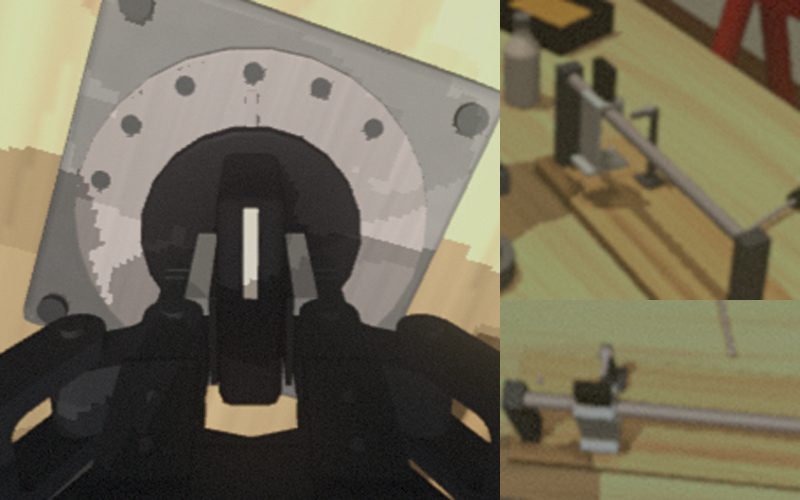

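The white line (x≈251) points at the dot at (253,73), the third after home. The fingers hold the bar, and the stop hangs by itself at the pointer. Handing in.

```bash
python3 -c "
from h import *
print(bot.job_done())"
```

```text
the job is handed in; nothing more can be done
None
```

The job is handed in at about 15.5 s of the 64 s allowed; the system gives no verdict.

- **Stop:** I hooked the aluminium stop over the rail about 110 mm right of its middle. I then slid it along, about 1 mm or less above resting contact, to the pointer and let go. After release, the wrist picture put its middle within about 1 mm of the pointer. The top camera's first reading of the pointer was about 4 mm different. I went by the two close wrist measurements, which agreed with each other.
- **Knob:** I turned it clockwise through three clicks. The tool turned 1.25 rad, the moment was near zero at the first and third clicks, and the white line points at the third dot after home. The fingers still hold the bar (opening 15 mm, grip set to 50 N) with the arm still.
- **Other things:** I did not go near the bystanders or the orange look-alikes, and saw none of them moved. I did not measure their positions again at the end.

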